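Tare the market balance

TASK

Tare the truffle seller's balance for its punnet with a fingertip: first push the large poise along the rear beam until you feel it drop into its notch and stay there, then push the small poise along the front beam into its own notch. Push gently, do not pinch the poises or pull up the knobs on them, and leave the weights, the punnet and everything else on the stall where they are.

Things in the scene. Friction and masses are not known exactly. Their poses are not given: they have to be found in the camera images.
- balance: two-beam balance, dark metal, fixed, turned differently each time. Origin on the table under its base's middle; y runs along its beams to the round pan (136 mm across, top at z 40, centre at y 275), x away from the robot. Base 135 x 385 x 22. Two aluminium beams (locked), 10 wide, 16 high, tops at z 70, at x +35 (rear) and -35 (front), between end blocks 73 high, inner faces at y -170 and +170.
- large_poise: large poise: steel block astride the rear (far) beam, 36 mm across the beam, 32 along it; its flat end faces, pushed on, reach from 5 to 41 above the beam's top. Origin: on the beam's top under its centre. Axes as the balance's. Starts at balance y +65 to +95, its notch lies at y -85 to -10: push it towards -y, away from the pan. Slides with about 0.6 N of friction and stays where left.
- large_notch (a point): notch of the large poise's beam, at the beam's top (z 70 mm): a steel clip fixed there, elsewhere each time, with two pointed ridges 3.2 high, 5.6 either side of this point along the beam; below the beam its flat wing, 12 wide, sticks out 28 to both sides. The poise is seated when its origin is at this point (balance y). Axes as the balance's.
- large_pin (a joint): height (m) of the large poise's spring pin with its knob (12 mm across, 10 high, on the poise's top): 0 on plain beam and in the notch, about 0.002 on a ridge; range to 0.008. Moves by itself. Climbing a ridge takes about 5 N of push, from 10.5 to 5.6 mm short of the notch; then the pin drops and pulls the poise the last 5 mm, off the finger. Pushed on, it climbs out over the second ridge, again about 5 N.
- small_poise: small poise: steel block astride the front (near) beam, 26 mm across the beam, 22 along it; its flat end faces, pushed on, reach from 5 to 33 above the beam's top. Origin: on the beam's top under its centre. Axes as the balance's. Starts at balance y -95 to -65, its notch lies at y +10 to +85: push it towards +y, towards the pan. Slides with about 0.6 N of friction and stays where left.
- small_notch (a point): notch of the small poise's beam, at the beam's top (z 70 mm): a steel clip fixed there, elsewhere each time, with two pointed ridges 3.2 high, 5.6 either side of this point along the beam; below the beam its flat wing, 12 wide, sticks out 28 to both sides. The poise is seated when its origin is at this point (balance y). Axes as the balance's.
- small_pin (a joint): height (m) of the small poise's spring pin with its knob (12 mm across, 10 high, on the poise's top): 0 on plain beam and in the notch, about 0.002 on a ridge; range to 0.008. Moves by itself. Climbing a ridge takes about 5 N of push, from 10.5 to 5.6 mm short of the notch; then the pin drops and pulls the poise the last 5 mm, off the finger. Pushed on, it climbs out over the second ridge, again about 5 N.
- truffle_a: bystander: loose dark lumpy truffle, about 50 wide, 43 high, on the table beside the balance; origin at the centre of its underside
- truffle_b: bystander: loose dark lumpy truffle, about 40 wide, 34 high, on the table beside the balance; origin at the centre of its underside
- weight_a: bystander: loose brass check weight, 22 across, 21 high, standing on the balance's base between the two beams, lower than the beams; origin at the centre of its underside
- weight_b: bystander: loose brass check weight, 18 across, 18 high, standing on the balance's base between the two beams, lower than the beams; origin at the centre of its underside
- punnet: bystander: loose wooden punnet of truffles, 70 x 70, 30 high (truffles up to about 35), standing on the balance's round pan; origin at the centre of its underside
- jar: bystander: loose jar with a steel lid, 60 across, 75 high, on the table; origin at the centre of its underside
- tissue_pack: bystander: loose blue pack, 60 x 110 x 25 high, on the table; origin at the centre of its underside

How it is judged:
On the way, in this order (a step that is already met when the one before it is completed fails the run):
1. the large poise sits in its notch, pin down (y of large_poise in the frame of large_notch between -0.0025 and 0.0025 m and value of joint large_pin below 0.0012 m), for 0.2 s.
2. then the small poise sits in its notch, pin down, the large one still in its own (all of step 1 and y of small_poise in the frame of small_notch between -0.0025 and 0.0025 m and value of joint small_pin below 0.0012 m), for 0.2 s.
At the end, for the whole second after the job is handed in: Both poises stand within 2.5 mm of their notches along the beam, with their pins down (below 1.2 mm), at rest (all of step 2 and linear speed of each of large_poise, small_poise below 0.005 m/s); the robot touches nothing.
It fails at once if the large poise is pinched or shoved hard (more than 25 N between it and the fingers) (contact force between the fingers and large_poise above 25 N).
It fails at once if the knob of the large poise is pulled up (pin above 5.5 mm) (value of joint large_pin above 0.0055 m).
It fails at once if the small poise is pinched or shoved hard (more than 25 N between it and the fingers) (contact force between the fingers and small_poise above 25 N).
It fails at once if the knob of the small poise is pulled up (pin above 5.5 mm) (value of joint small_pin above 0.0055 m).
It fails at once if a bystander is moved by more than 20 mm (distance of any of truffle_a, truffle_b, weight_a, weight_b, punnet, jar, tissue_pack from where it was at the start of the episode above 0.02 m).
It also fails if it takes over 67 s, if anything falls off the work surface, if the arm or the gripper's body presses on something with over 40 N, if the wrist force passes 120 N, or if a joint passes its speed limit or range.

ROBOT

A 6-joint arm with a two-finger parallel gripper is mounted at the origin on the work surface. World frame = base frame: x ahead of the robot, y to its left, z up, the work surface at z = 0. Lengths are in m, angles in rad, forces in N, time in s.
With the tool pointing down it reaches from about 0.35 to 0.775 m from the base axis. Payload 7.3 kg.
Tool frame: the origin (TCP) lies on the centre line of the jaws, within the pads' length; the fingertips stand 17 mm ahead of it and the grasp point (between the pads) lies 2 mm behind it (robot.tcp_to_tips is the distance from the TCP to the fingertips, in m); z points along the fingers, y is the line along which they close (so a half turn about z gives the same grasp; the last joint's range is limited). The gripper opens to 92 mm and grips with 3 to 60 N. Pads are 19 mm wide; open, the fingers measure 130 mm over their backs; the gripper's body (75 mm by 190 mm) begins 47 mm behind the grasp point.
Start: joints at [1.116, 0.342, 1.524, -0, 1.275, -0.146], TCP at [0.16, 0.5, 0.244] pointing down, gripper open.
Joint ranges: [-2.53, 2.53], [-0.77, 2.02], [0.04, 2.7], [-1, 4.14], [0.28, 2.66], [-3.11, 3.11]. Speed limits (rad/s): [2.57, 2.57, 3.14, 3.14, 3.14, 3.14].

INTERFACE

Orientations are given as [roll, pitch, yaw] about the fixed x, y, z axes, in that order (R = Rz(yaw) Ry(pitch) Rx(roll)).
In Python, from cell import robot gives the robot as it stands. The module is installed in compiled form; this text tells all that it offers.
- The arm moves only by the tool carry_out, never from a script. Its argument "commands" is a list of rows, each a list of 3 entries, a list of its own where there are three numbers: the shift along the tool's x, y, z in m, then the turn about the tool's z in rad, then the opening, from 0 (shut) to 1 (fully open). In form: [[[dx, dy, dz], yaw, claw], ...]. A call has 1 to 20 rows; each row shifts and turns the commanded pose from where the row before left it, along the tool's axes as they then stand; what a row does not reach is not made up. A row lasts 1/8 s, in which the tool goes at most 62.5 mm and 10.7 degrees, less where a joint would pass 70% of its speed; a pose out of reach is approached as far as the arm can. A call is refused whole if a number of a shift passes 0.0625 or a number of a turn 0.188, either way. A call with a gripper value outside its range is refused whole. The fingers move at their own pace and stop on an object; "newtons" is the grip in N (left out, the last holds). Time passes only in rows, so rows that do not move let the fingers close. It gives the time, the measured TCP pose, the force, the opening and the grip force at its end, in the units of the state.
- robot.observe(): the state, without advancing time (a new reading comes with each control period).
- robot.read_camera(name): name is "scene" or "top"; returns a dict with "pixels" (480x640x3 uint8, red, green, blue), "fx", "fy", "cx", "cy" (pixels), "view" (4x4, takes a point from world to camera coordinates). Camera axes: x right, y up, looking along -z (the intrinsics and any distortion apply to the point x, -y, -z); pixel columns grow to the right and rows downward; lengths in m; the calibration is good to about 2 mm. A picture is of the moment at which its call begins. There is no depth.
- robot.hand_in(): hands the job in; it is judged then, once.
Trained networks look in a picture, given as the dict that the camera call returned (one of the last four; its "shot" number tells which), for a name from the list of things; names that differ only in an ending like _2 or _b are one class to them, and where a whole thing is asked for, a point or a joint stands for the part that bears it (a point fixed in the world has none). Each returns a list of dicts, best first, with "p" (0 to 1); they miss things now and then, are a little off and sometimes report something else, mostly with a low value. They report only what shows in the picture. A call takes as long as a camera call.
- robot.find_in(picture, name): "at" ([column, row] in pixels, amid what is visible of it).
- robot.tip_of(picture, name): "at" ([column, row] in pixels: a listed point, or the origin of a listed thing).
The state is a dict: "time": time; "qpos": joint angles; "qvel": joint speeds; "joint_efforts": joint torques, N m; "tool_pos": TCP position; "tool_rot": TCP orientation; "contact_force": force on the tool from outside, world axes, zero at the start; "torque": the same for the moment, N m; "opening": finger opening in m; "grip_force": force on a finger pad.
Only numpy, scipy, OpenCV 4.12 (cv2) and the standard library are available. Lean on these libraries where they do the work, as an engineer would, in place of code of your own. Each camera call takes 0.05 s, during which the arm holds its last target. There are 200 camera calls.

## Working session

There is one attempt and no reset: what is moved stays moved. The work goes in short steps, Python scripts to look and compute and a tool call to move; the robot and the scene stay as the last step left them, time stands still between calls to the robot, and variables do not carry over. Pictures are saved under pics/ and viewed, at most 10 in all, crops included, and the job is handed in when it is done.

Besides the shell and the picture viewer there is one more tool, called after "Request:" as a command line: name --argument value ..., lists and objects as JSON in quotes. carry_out: Moves the arm, as the interface text tells. Its arguments: {"type":"object","properties":{"commands":{"type":"array"},"newtons":{"type":"number"}},"required":["commands"]}

```bash
mkdir -p pics; cat > h.py <<'E'
from cell import robot
import numpy as np, cv2
def ray(c,uv):
    V=np.array(c["view"]);R=V[:3,:3];o=-R.T@V[:3,3]
    d=np.array([(uv[0]-c["cx"])/c["fx"],-(uv[1]-c["cy"])/c["fy"],-1.]);return o,R.T@d
def atz(c,uv,z):
    o,d=ray(c,uv);return o+d*(z-o[2])/d[2]
def proj(c,p):
    V=np.array(c["view"]);q=V[:3,:3]@np.asarray(p)+V[:3,3]
    return np.array([c["cx"]+c["fx"]*q[0]/-q[2],c["cy"]-c["fy"]*q[1]/-q[2]])
def save(c,n,crop=None,s=1):
    im=c["pixels"][:,:,::-1]
    if crop: a,b,e,f=crop; im=im[b:f,a:e]
    cv2.imwrite("pics/"+n,cv2.resize(im,None,fx=s,fy=s,interpolation=cv2.INTER_CUBIC))
E
python3 - <<'E'
from h import *
np.set_printoptions(precision=4,suppress=True)
Z=dict(balance=0,large_poise=.07,small_poise=.07,large_notch=.07,small_notch=.07)
for n in ("top","scene"):
    c=robot.read_camera(n); save(c,n+"0.png")
    print(n,c["fx"],[k for k in c], ray(c,(320,240)))
    for k in Z:
        for r in robot.tip_of(c,k)[:2]: print(k,np.array(r["at"]),r["p"],atz(c,r["at"],Z[k]))
print(robot.observe())
E
```

```text
top 452.1699756566979 ['pixels', 'fx', 'fy', 'cx', 'cy', 'view', 'shot'] (array([ 0.3383, -0.033 ,  0.8709]), array([ 0.1987, -0.0399, -0.9795]))
balance [269.3 203.1] 0.61 [0.587  0.0339 0.    ]
balance [233.5 200.2] 0.49 [0.5907 0.105  0.    ]
large_poise [227.4 176.3] 0.73 [0.6157 0.1075 0.07  ]
small_poise [310.6 205.1] 0.76 [ 0.5655 -0.0471  0.07  ]
small_poise [464.4 293.3] 0.47 [ 0.4108 -0.3259  0.07  ]
large_notch [290.8 170.1] 0.72 [ 0.6316 -0.0088  0.07  ]
small_notch [262.  208.4] 0.73 [0.5566 0.0414 0.07  ]
small_notch [136.3 319.1] 0.61 [0.3523 0.2498 0.07  ]
scene 487.6898364062623 ['pixels', 'fx', 'fy', 'cx', 'cy', 'view', 'shot'] (array([ 0.893 , -0.5934,  0.8021]), array([-0.3876,  0.5558, -0.7355]))
balance [370.2 262. ] 0.56 [ 0.5943  0.0257 -0.    ]
large_poise [403.8 220.6] 0.58 [0.6164 0.1125 0.07  ]
small_poise [346.  252.7] 0.74 [ 0.5689 -0.0368  0.07  ]
large_notch [273.  414.9] 0.58 [ 0.6638 -0.3774  0.07  ]
large_notch [381.3 261.3] 0.5 [ 0.6369 -0.0136  0.07  ]
small_notch [357.2 271. ] 0.72 [ 0.6124 -0.0627  0.07  ]
small_notch [356.7 222.1] 0.46 [0.5389 0.0482 0.07  ]
{'time': 0.6, 'qpos': array([ 1.116 ,  0.342 ,  1.5241, -0.    ,  1.2754, -0.146 ]), 'qvel': array([ 0.0004, -0.0003,  0.0003,  0.0002, -0.0023, -0.0013]), 'joint_efforts': array([ -0.0008, -43.0936, -24.4393,   0.0718,   0.0484,   0.    ]), 'tool_pos': array([0.1595, 0.5002, 0.2438]), 'tool_rot': array([3.1415, 0.    , 2.8328]), 'contact_force': array([-0.1145,  0.4581,  0.0877]), 'torque': array([-0.0161, -0.019 , -0.0576]), 'grip_force': 0.0, 'opening': 0.09147236324510903}
```

```bash
python3 - <<'E'
from h import *
c=robot.read_camera("top"); save(c,"top1.png",(160,110,390,280),3.4)
E
```

```text
(no output)
```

View pics/top1.png

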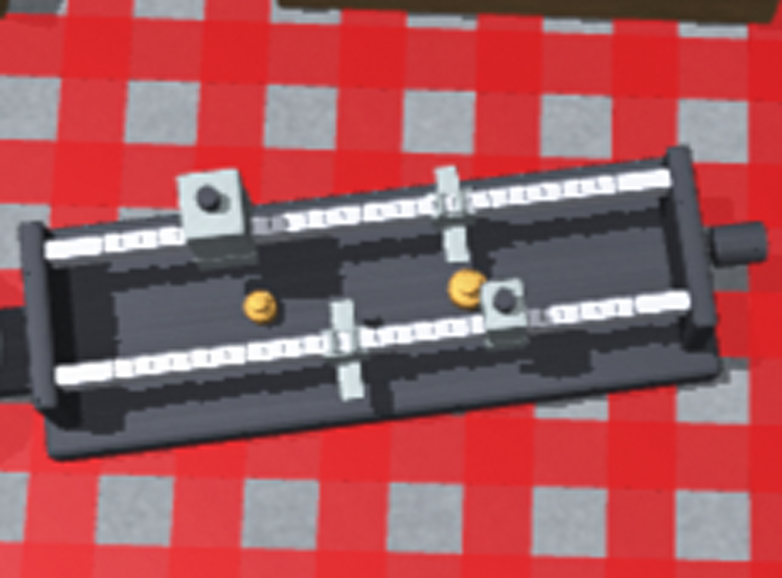

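View pics/scene0.png

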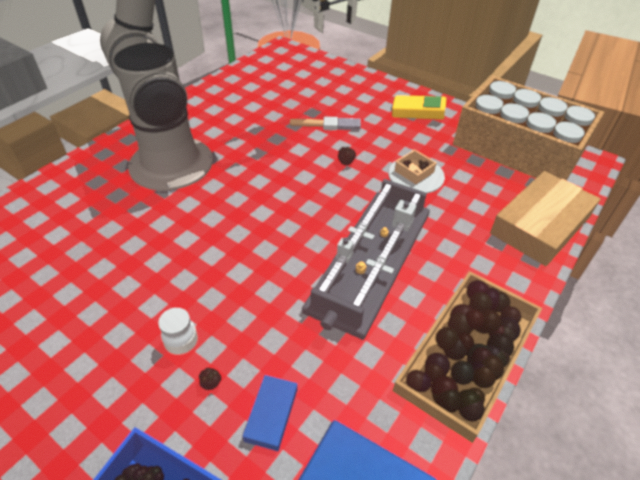

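The top crop (offset 160,110; scale 3.4) shows the rear beam running from (47,250) to (670,180) and the front beam from (57,375) to (690,300). The knobs are at (210,197) and (505,299), and the clips at (452,205) and (345,345). The scene view agrees: the pan is at the +y world end.

```bash
python3 - <<'E'
from h import *
from scipy.optimize import least_squares
np.set_printoptions(precision=4,suppress=True)
c=robot.read_camera("top")
px=lambda u,v:(160+u/3.4,110+v/3.4)
ends=[(47,250),(670,180),(57,375),(690,300)]; m=[(35,170),(35,-170),(-35,170),(-35,-170)]
P=[atz(c,px(*e),.07)[:2] for e in ends]
def T(q,p): 
    s,co=np.sin(q[2]),np.cos(q[2]);return np.array([q[0]+co*p[0]-s*p[1],q[1]+s*p[0]+co*p[1]])
r=least_squares(lambda q:np.concatenate([T(q,np.array(b)/1e3)-a for a,b in zip(P,m)]),[.59,.03,0])
q=r.x;print("pose",q,"res mm",r.fun*1e3)
inv=lambda p:np.array([[np.cos(q[2]),np.sin(q[2])],[-np.sin(q[2]),np.cos(q[2])]])@(p-q[:2])
for n,u,z in (("lknob",(210,195),.118),("sknob",(506,297),.110),("lclip",(452,206),.072),("sclip",(344,345),.072)):
    print(n,inv(atz(c,px(*u),z)[:2])*1e3)
for cam in("top","scene"):
    c=robot.read_camera(cam)
    for n in("large_poise","small_poise","large_notch","small_notch"):
        for t in robot.tip_of(c,n)[:3]: print(cam,n,t["p"],inv(atz(c,t["at"],.07)[:2])*1e3)
np.save("q.npy",q)
E
```

```text
pose [0.5899 0.0306 0.1518] res mm [ 0.1518 -0.2182  0.5105 -0.0559 -0.1512 -0.2906 -0.5111  0.5647]
lknob [36.7447 74.404 ]
sknob [-32.7513 -69.3835]
lclip [ 33.0528 -48.9859]
sclip [-37.4593  17.7341]
top large_poise 0.93 [36.0242 79.385 ]
top small_poise 0.79 [-33.2364 -73.2371]
top large_notch 0.57 [ 37.9585 -50.0422]
top small_notch 0.61 [-32.8096  17.7126]
top small_notch 0.52 [-22.838  273.7313]
top small_notch 0.37 [ -33.9292 -362.1596]
scene large_poise 0.81 [34.049  86.5017]
scene small_poise 0.5 [-35.7665 -65.9884]
scene small_notch 0.52 [-42.9631  24.7012]
```

Request:
carry_out --commands '[[[0,0,0],0.185,0],[[0,0,0],0.185,0],[[0,0,0],0.185,0],[[0,0,0],0.185,0],[[0,0,0],0.185,0],[[0,0,0],0.185,0],[[-0.034,0.0325,0],0,0],[[-0.034,0.0325,0],0,0],[[-0.034,0.0325,0],0,0],[[-0.034,0.0325,0],0,0],[[-0.034,0.0325,0],0,0],[[-0.034,0.0325,0],0,0],[[-0.034,0.0325,0],0,0],[[-0.034,0.0325,0],0,0],[[-0.034,0.0325,0],0,0],[[-0.034,0.0325,0],0,0],[[-0.034,0.0325,0],0,0],[[-0.034,0.0325,0],0,0],[[0,0,0],0,0],[[0,0,0],0,0]]' --newtons 5

```text
time: 3.7
tool_pos: [0.6064, 0.1561, 0.2434]
tool_rot: [-3.141, -0.001, 1.722]
contact_force: [0.3, 0.7, 0.4]
opening: 0.0001
grip_force: 0.0
```

Request:
carry_out --commands '[[[0,0,0.035],0,0],[[0,0,0.035],0,0],[[0,0,0.035],0,0],[[0,0,0.035],0,0],[[0,0,0],0,0],[[0,0,0],0,0]]'

```text
time: 4.45
tool_pos: [0.6072, 0.1568, 0.1054]
tool_rot: [3.139, -0.0, 1.724]
contact_force: [0.3, 0.3, 0.4]
opening: 0.0005
grip_force: 0.0
```

```bash
cat >> h.py <<'E'
def st():
    q=np.load("q.npy");o=robot.observe();M=np.array([[np.cos(q[2]),np.sin(q[2])],[-np.sin(q[2]),np.cos(q[2])]])
    print("t",o["time"],"xy_b mm",M@(o["tool_pos"][:2]-q[:2])*1e3,"z",o["tool_pos"][2],"F_b",M@o["contact_force"][:2])
E
python3 - <<'E'
from h import *
st()
c=robot.read_camera("scene"); save(c,"s1.png",(290,150,470,340),3)
E
```

```text
t 4.45 xy_b mm [ 36.19656362 122.10992072] z 0.10544783157342813 F_b [0.37662638 0.20334433]
```

View pics/s1.png

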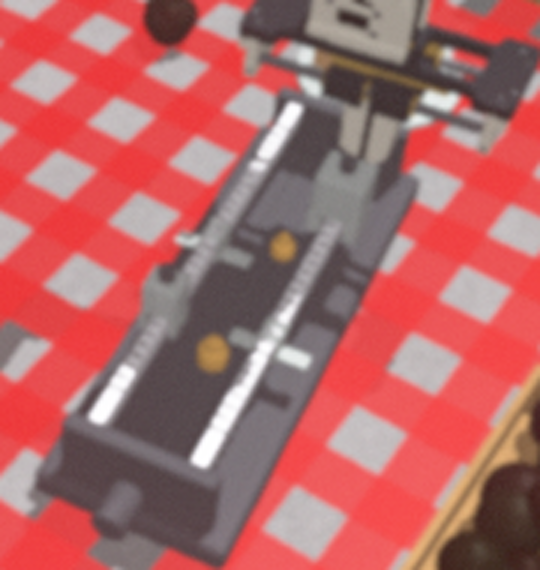

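Request:
carry_out --commands '[[[0,0,0.005],0,0],[[-0.006,-0.001,0],0,0],[[-0.006,0,0],0,0],[[-0.003,0,0],0,0],[[-0.003,0,0],0,0],[[-0.003,0,0],0,0],[[-0.003,0,0],0,0],[[-0.003,0,0],0,0],[[-0.004,0,0],0,0],[[-0.004,0,0],0,0],[[-0.005,0,0],0,0],[[-0.005,0,0],0,0],[[-0.005,0,0],0,0],[[-0.005,0,0],0,0],[[-0.005,0,0],0,0],[[-0.005,0,0],0,0],[[-0.005,0,0],0,0],[[-0.005,0,0],0,0],[[-0.005,0,0],0,0],[[-0.005,0,0],0,0]]'

```text
time: 7.0
tool_pos: [0.6188, 0.0715, 0.0987]
tool_rot: [3.142, -0.0, 1.723]
contact_force: [0.9, 0.7, 0.8]
opening: 0.0006
grip_force: 0.4
```

Request:
carry_out --commands '[[[-0.005,0,0],0,0],[[-0.005,0,0],0,0],[[-0.005,0,0],0,0],[[-0.004,0,0],0,0],[[-0.003,0,0],0,0],[[-0.002,0,0],0,0],[[0,0,0],0,0]]'

```text
time: 7.88
tool_pos: [0.6223, 0.0478, 0.0987]
tool_rot: [-3.141, 0.0, 1.723]
contact_force: [0.3, -0.4, 0.4]
opening: 0.0005
grip_force: 0.0
```

```bash
python3 - <<'E'
from h import *
st()
q=np.load("q.npy");M=np.array([[np.cos(q[2]),np.sin(q[2])],[-np.sin(q[2]),np.cos(q[2])]])
for cam in("top","scene"):
    c=robot.read_camera(cam)
    for n in("large_poise",):
        for t in robot.tip_of(c,n)[:2]: print(cam,n,t["p"],M@(atz(c,t["at"],.07)[:2]-q[:2])*1e3)
save(c,"s2.png",(290,150,470,340),3)
E
```

```text
t 7.875 xy_b mm [34.56149174 12.16059202] z 0.09868414378193899 F_b [ 0.19667123 -0.42408118]
top large_poise 0.62 [ 33.93473549 -16.36449751]
scene large_poise 0.55 [ 35.66049323 -14.14960607]
```

View pics/s2.png

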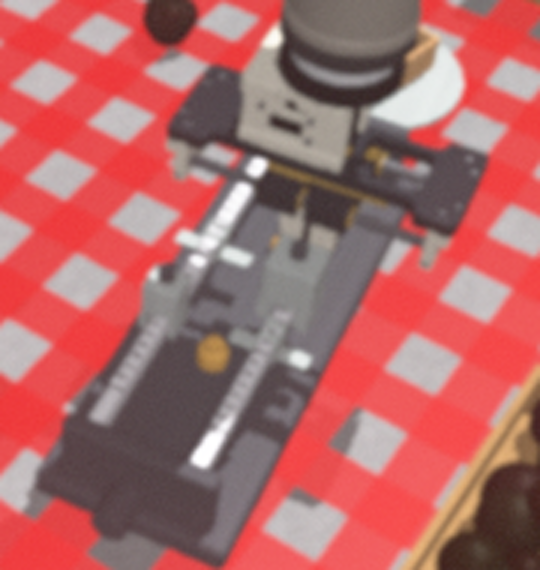

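Request:
carry_out --commands '[[[-0.003,0,0],0,0],[[-0.003,0,0],0,0],[[-0.003,0,0],0,0],[[-0.003,0,0],0,0],[[-0.002,0,0],0,0],[[-0.001,0,0],0,0],[[-0.001,0,0],0,0],[[-0.001,0,0],0,0]]'

```text
time: 9.07
tool_pos: [0.6249, 0.0313, 0.0987]
tool_rot: [3.142, -0.0, 1.723]
contact_force: [-0.0, 0.5, -0.9]
opening: 0.0007
grip_force: 0.3
```

Request:
carry_out --commands '[[[-0.001,0,0],0,0],[[-0.001,0,0],0,0]]'

```text
time: 9.32
tool_pos: [0.6252, 0.0293, 0.0987]
tool_rot: [3.142, -0.0, 1.723]
contact_force: [0.1, 0.9, -0.1]
opening: 0.0007
grip_force: 0.3
```

Request:
carry_out --commands '[[[-0.001,0,0],0,0],[[-0.001,0,0],0,0]]'

```text
time: 9.57
tool_pos: [0.6255, 0.0273, 0.0987]
tool_rot: [3.142, -0.0, 1.723]
contact_force: [-0.0, 0.5, -0.3]
opening: 0.0004
grip_force: 0.3
```

Request:
carry_out --commands '[[[-0.001,0,0],0,0],[[-0.001,0,0],0,0]]'

```text
time: 9.82
tool_pos: [0.6258, 0.0255, 0.0987]
tool_rot: [3.142, -0.001, 1.723]
contact_force: [0.0, 3.8, 0.9]
opening: 0.0005
grip_force: 1.7
```

Request:
carry_out --commands '[[[-0.001,0,0],0,0],[[-0.001,0,0],0,0]]'

```text
time: 10.07
tool_pos: [0.626, 0.0246, 0.0988]
tool_rot: [3.142, -0.002, 1.723]
contact_force: [-0.3, 6.5, 1.2]
opening: 0.0004
grip_force: 3.1
```

Request:
carry_out --commands '[[[-0.001,0,0],0,0]]'

```text
time: 10.2
tool_pos: [0.6262, 0.0231, 0.0988]
tool_rot: [3.141, -0.001, 1.723]
contact_force: [0.0, 4.3, -0.0]
opening: 0.0006
grip_force: 2.7
```

Request:
carry_out --commands '[[[-0.0007,0,0],0,0]]'

```text
time: 10.32
tool_pos: [0.6264, 0.0217, 0.0988]
tool_rot: [3.141, 0.0, 1.723]
contact_force: [0.1, 0.6, -0.1]
opening: 0.0007
grip_force: 0.5
```

Request:
carry_out --commands '[[[0,0,0],0,0],[[0,0,0],0,0]]'

```text
time: 10.58
tool_pos: [0.6264, 0.0212, 0.0987]
tool_rot: [3.142, 0.0, 1.722]
contact_force: [0.7, 0.1, 0.2]
opening: 0.0005
grip_force: 0.0
```

```bash
python3 - <<'E'
from h import *
st()
q=np.load("q.npy");M=np.array([[np.cos(q[2]),np.sin(q[2])],[-np.sin(q[2]),np.cos(q[2])]])
for cam in("scene","top"):
    c=robot.read_camera(cam)
    for n in("large_poise",):
        for t in robot.tip_of(c,n)[:2]: print(cam,n,t["p"],M@(atz(c,t["at"],.07)[:2]-q[:2])*1e3)
save(c,"t2.png",(250,130,370,230),6)
E
```

```text
t 10.575 xy_b mm [ 34.66614909 -14.83132514] z 0.09874036761690394 F_b [0.68032565 0.00180555]
scene large_poise 0.87 [ 36.22119161 -33.5015948 ]
top large_poise 0.26 [-232.20992323 -326.31938947]
```

View pics/t2.png

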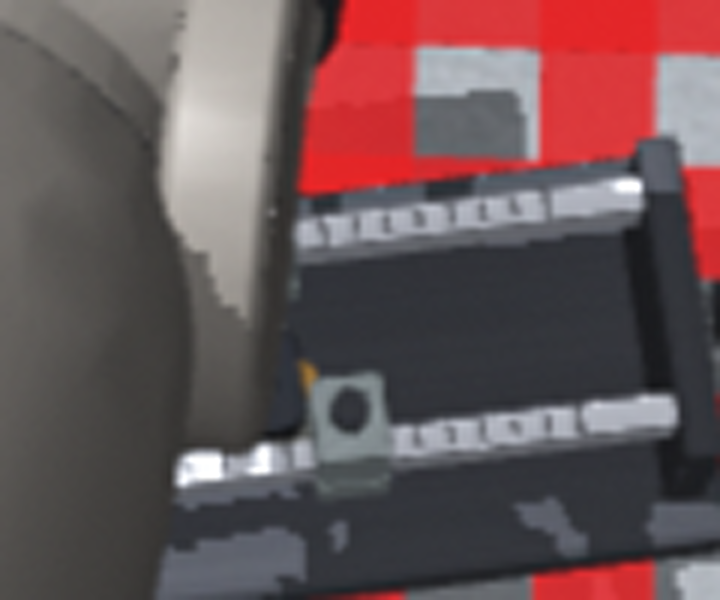

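The top view is blocked by the arm. The force profile rose to about 6.5 N and then fell to 0 with the finger free, which matches a snap. I'll back off, go above the far side of the small poise and look again.

Request:
carry_out --commands '[[[0.005,0,0],0,0],[[0.01,0,0],0,0],[[0,0,-0.03],0,0],[[0,0,-0.03],0,0],[[0,0,-0.03],0,0],[[-0.011,-0.035,0],0,0],[[-0.011,-0.035,0],0,0],[[-0.022,0,0],0,0],[[-0.022,0,0],0,0],[[-0.022,0,0],0,0],[[-0.022,0,0],0,0],[[0,0,0],0,0],[[0,0,0],0,0]]'

```text
time: 12.4
tool_pos: [0.5715, -0.0827, 0.1885]
tool_rot: [-3.141, -0.001, 1.722]
contact_force: [-0.9, 0.5, -0.7]
opening: 0.0007
grip_force: 0.0
```

```bash
python3 - <<'E'
from h import *
st()
q=np.load("q.npy");M=np.array([[np.cos(q[2]),np.sin(q[2])],[-np.sin(q[2]),np.cos(q[2])]])
for cam in("scene","top"):
    c=robot.read_camera(cam)
    for n in("large_poise","small_poise","large_notch","small_notch"):
        for t in robot.tip_of(c,n)[:2]: print(cam,n,t["p"],M@(atz(c,t["at"],.07)[:2]-q[:2])*1e3)
save(c,"t3.png",(160,110,390,280),3.4)
E
```

```text
t 12.4 xy_b mm [ -35.3366555  -109.22590651] z 0.18846442909216227 F_b [-0.83272282  0.67156664]
scene large_poise 0.88 [ 38.60450429 -49.64798452]
scene small_poise 0.7 [-32.39265356 -61.46024602]
scene large_notch 0.69 [-38.32965792  17.48025765]
scene large_notch 0.6 [ 39.46480466 -53.26501565]
scene small_notch 0.62 [-36.76528695  20.66308495]
scene small_notch 0.49 [ 34.68487611 -51.46567761]
top large_poise 0.18 [-18.00827071 273.64498434]
```

View pics/t3.png

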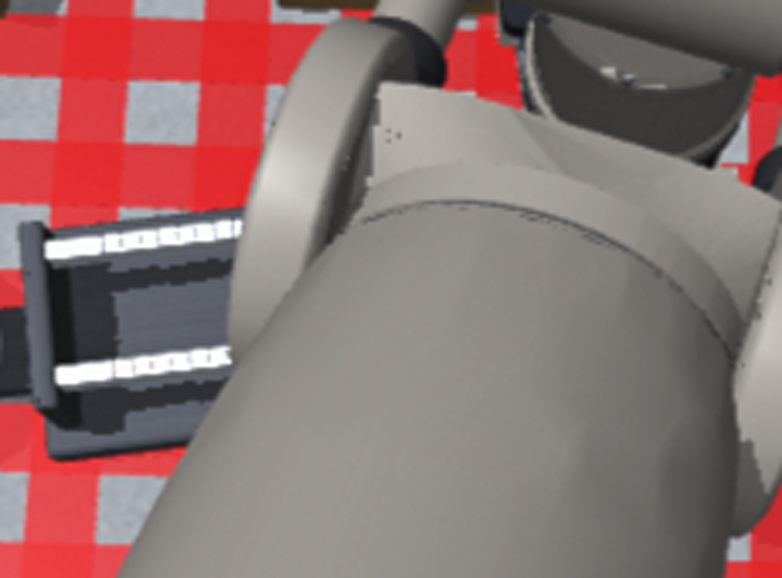

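The top view is still blocked, but the scene view puts the large poise at y -49.6 against its notch at about -50, so it is seated. Next, the small poise.

Request:
carry_out --commands '[[[0,0,0.03],0,0],[[0,0,0.03],0,0],[[0,0,0.028],0,0],[[0,0,0],0,0],[[0.004,0,0],0,0],[[0.003,0,0],0,0],[[0.003,0,0],0,0],[[0.003,0,0],0,0],[[0.003,0,0],0,0],[[0.003,0,0],0,0],[[0.003,0,0],0,0],[[0.004,0,0],0,0],[[0.004,0,0],0,0],[[0.004,0,0],0,0],[[0.004,0,0],0,0],[[0.004,0,0],0,0],[[0.004,0,0],0,0],[[0.003,0,0],0,0],[[0.002,0,0],0,0],[[0,0,0],0,0]]'

```text
time: 15.4
tool_pos: [0.5639, -0.0322, 0.1007]
tool_rot: [3.141, -0.0, 1.723]
contact_force: [-0.3, -0.1, -0.2]
opening: 0.0003
grip_force: 0.0
```

```bash
python3 - <<'E'
from h import *
st()
q=np.load("q.npy");M=np.array([[np.cos(q[2]),np.sin(q[2])],[-np.sin(q[2]),np.cos(q[2])]])
c=robot.read_camera("scene")
for n in("large_poise","small_poise","small_notch"):
    for t in robot.tip_of(c,n)[:2]: print(n,t["p"],M@(atz(c,t["at"],.07)[:2]-q[:2])*1e3)
save(c,"s4.png",(290,150,470,340),3)
E
```

```text
t 15.4 xy_b mm [-35.22436545 -58.12066804] z 0.10071348275835476 F_b [-0.31956732 -0.00336835]
large_poise 0.66 [ 37.44187913 -45.29097494]
small_poise 0.49 [-33.7599385  -27.99576542]
small_poise 0.26 [-100.04713914 -419.73571246]
small_notch 0.44 [-44.00586092  26.50169531]
```

View pics/s4.png

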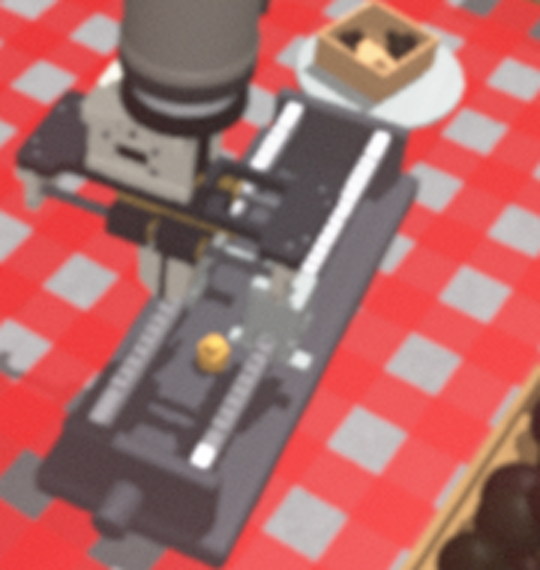

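Request:
carry_out --commands '[[[0.004,0,0],0,0],[[0.004,0,0],0,0],[[0.004,0,0],0,0],[[0.004,0,0],0,0],[[0.004,0,0],0,0],[[0.004,0,0],0,0],[[0.004,0,0],0,0],[[0.003,0,0],0,0],[[0.002,0,0],0,0],[[0.001,0,0],0,0],[[0.001,0,0],0,0],[[0.001,0,0],0,0]]'

```text
time: 17.1
tool_pos: [0.5584, 0.0031, 0.1007]
tool_rot: [-3.142, -0.0, 1.723]
contact_force: [-0.8, -0.4, 0.7]
opening: 0.0006
grip_force: 0.3
```

Request:
carry_out --commands '[[[0.001,0,0],0,0],[[0.001,0,0],0,0]]'

```text
time: 17.35
tool_pos: [0.558, 0.0052, 0.1007]
tool_rot: [-3.141, -0.0, 1.723]
contact_force: [-0.6, -1.3, 1.0]
opening: 0.0003
grip_force: 0.3
```

Request:
carry_out --commands '[[[0.001,0,0],0,0],[[0.001,0,0],0,0]]'

```text
time: 17.6
tool_pos: [0.5578, 0.0072, 0.1007]
tool_rot: [-3.142, -0.0, 1.723]
contact_force: [-0.5, -0.4, 0.5]
opening: 0.0005
grip_force: 0.3
```

Request:
carry_out --commands '[[[0.001,0,0],0,0],[[0.001,0,0],0,0]]'

```text
time: 17.85
tool_pos: [0.5574, 0.0092, 0.1007]
tool_rot: [-3.142, -0.0, 1.723]
contact_force: [-1.0, -1.1, -0.3]
opening: 0.0007
grip_force: 0.3
```

Request:
carry_out --commands '[[[0.001,0,0],0,0],[[0.001,0,0],0,0]]'

```text
time: 18.1
tool_pos: [0.5572, 0.0111, 0.1007]
tool_rot: [3.142, -0.0, 1.723]
contact_force: [-0.7, 0.0, 0.6]
opening: 0.0007
grip_force: 0.3
```

Request:
carry_out --commands '[[[0.001,0,0],0,0],[[0.001,0,0],0,0]]'

```text
time: 18.35
tool_pos: [0.5569, 0.0127, 0.1007]
tool_rot: [3.142, 0.001, 1.723]
contact_force: [-0.1, -5.0, -0.0]
opening: 0.0003
grip_force: 2.3
```

Request:
carry_out --commands '[[[0.001,0,0],0,0]]'

```text
time: 18.48
tool_pos: [0.5569, 0.0131, 0.1008]
tool_rot: [3.141, 0.002, 1.723]
contact_force: [-0.7, -7.5, -0.0]
opening: 0.0001
grip_force: 3.4
```

Request:
carry_out --commands '[[[0.001,0,0],0,0]]'

```text
time: 18.6
tool_pos: [0.5567, 0.0141, 0.1007]
tool_rot: [3.142, 0.001, 1.723]
contact_force: [-0.8, -4.4, -0.0]
opening: 0.0007
grip_force: 2.1
```

Request:
carry_out --commands '[[[0.001,0,0],0,0]]'

```text
time: 18.73
tool_pos: [0.5565, 0.0157, 0.1007]
tool_rot: [3.142, 0.0, 1.723]
contact_force: [-0.9, -2.9, -0.8]
opening: 0.0006
grip_force: 1.3
```

Request:
carry_out --commands '[[[0.0005,0,0],0,0]]'

```text
time: 18.85
tool_pos: [0.5563, 0.0168, 0.1007]
tool_rot: [3.142, -0.001, 1.723]
contact_force: [0.3, -0.8, -0.9]
opening: 0.0005
grip_force: 0.3
```

Request:
carry_out --commands '[[[0,0,0],0,0],[[0,0,0],0,0]]'

```text
time: 19.1
tool_pos: [0.5564, 0.0169, 0.1007]
tool_rot: [3.141, -0.0, 1.723]
contact_force: [-0.5, -0.2, -0.8]
opening: 0.0006
grip_force: 0.0
```

Request:
carry_out --commands '[[[-0.005,0,0],0,0],[[-0.01,0,0],0,0],[[0,0,-0.03],0,0],[[0,0,-0.03],0,0],[[0,0,-0.03],0,0],[[-0.033,-0.031,0],0,0],[[-0.033,-0.031,0],0,0],[[-0.033,-0.031,0],0,0],[[-0.033,-0.031,0],0,0],[[-0.033,-0.031,0],0,0],[[-0.033,-0.031,0],0,0],[[-0.033,-0.031,0],0,0],[[-0.033,-0.031,0],0,0],[[0,0,0],0,0],[[0,0,0],0,0]]'

```text
time: 20.98
tool_pos: [0.3533, -0.2968, 0.1907]
tool_rot: [3.141, -0.0, 1.722]
contact_force: [0.3, 0.6, -0.6]
opening: 0.0005
grip_force: 0.0
```

```bash
python3 - <<'E'
from h import *
st()
q=np.load("q.npy");M=np.array([[np.cos(q[2]),np.sin(q[2])],[-np.sin(q[2]),np.cos(q[2])]])
for cam in("scene","top"):
    c=robot.read_camera(cam)
    for n in("large_poise","small_poise","large_notch","small_notch"):
        for t in robot.tip_of(c,n)[:2]: print(cam,n,t["p"],M@(atz(c,t["at"],.07)[:2]-q[:2])*1e3)
save(c,"t5.png",(160,110,390,280),3.4)
E
```

```text
t 20.975 xy_b mm [-283.38690257 -287.86744289] z 0.19066207391737405 F_b [0.34170139 0.53053227]
scene large_poise 0.79 [ 36.87112982 -40.28786369]
scene small_poise 0.84 [-30.11942272  12.96082032]
scene small_poise 0.46 [   7.09766175 -415.79459239]
scene large_notch 0.64 [ 35.37820313 -49.04383521]
scene small_notch 0.43 [-42.04990925  12.47435778]
top large_poise 0.91 [ 37.5642945  -43.45257377]
top small_poise 0.69 [-31.00354106  10.74656224]
top large_notch 0.42 [ 38.37129418 -48.22302053]
top small_notch 0.58 [-32.83163441  17.53224233]
```

View pics/t5.png

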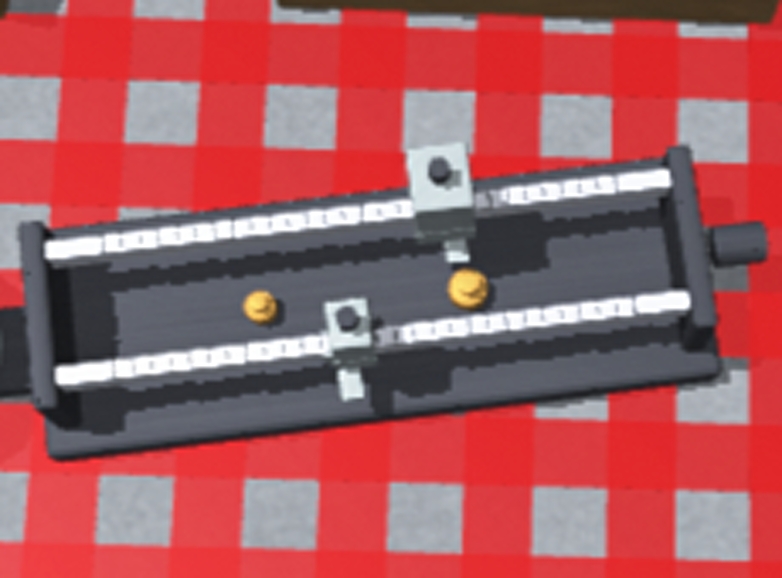

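```bash
python3 - <<'E'
from h import *
q=np.load("q.npy");s,co=np.sin(q[2]),np.cos(q[2])
W=lambda x,y,z:np.array([q[0]+(co*x-s*y)/1e3,q[1]+(s*x+co*y)/1e3,z/1e3])
for cam,(a,b,e,f),k,nm in (("top",(250,140,310,240),6,"cmp_t"),("scene",(335,190,405,290),6,"cmp_s")):
    c=robot.read_camera(cam); out=[]
    for off in (None,0,-5.6):
        im=cv2.resize(c["pixels"][b:f,a:e,::-1],None,fx=k,fy=k,interpolation=cv2.INTER_CUBIC)
        if off is not None:
            for n,x0,hx,hy,zt,sg in((-49,35,18,16,111,-1),(17.7,-35,13,11,103,1)):
                y=n+sg*off*1.0 if sg>0 else n-off
                P=[proj(c,W(x0+i*hx,y+j*hy,zt)) for i,j in((1,1),(1,-1),(-1,-1),(-1,1))]
                L=[proj(c,W(x0+i*hx,y+j*hy,75)) for i,j in((1,1),(1,-1),(-1,-1),(-1,1))]
                for pts,col in((P,(0,0,255)),(L,(255,0,0))):
                    cv2.polylines(im,[np.int32([((u-a+.5)*k,(v-b+.5)*k) for u,v in pts])],True,col,1)
                w=[proj(c,W(x0+i*28,n+j*6,52)) for i,j in((1,1),(1,-1),(-1,-1),(-1,1))]
                cv2.polylines(im,[np.int32([((u-a+.5)*k,(v-b+.5)*k) for u,v in w])],True,(0,255,0),1)
        out.append(im)
    o=np.hstack(out[1:]); cv2.imwrite(f"pics/{nm}.png",o); print(o.shape)
E
```

```text
(600, 720, 3)
(600, 840, 3)
```

View pics/cmp_t.png

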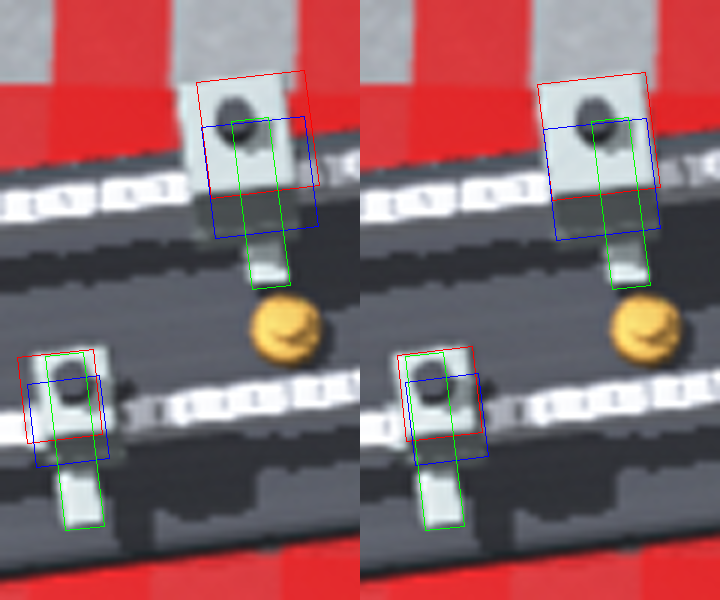

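The overlay, drawn for the seated position (left) and 5.6 mm short (right), shows both blocks matching the "short" outline. Both poises sit on the crest of the first ridge, so each needs about 2 mm more. I'll go back to the large one first.

Request:
carry_out --commands '[[[0.033,0.031,0],0,0],[[0.033,0.031,0],0,0],[[0.033,0.031,0],0,0],[[0.033,0.031,0],0,0],[[0.033,0.031,0],0,0],[[0.033,0.031,0],0,0],[[0.033,0.031,0],0,0],[[0.033,0.031,0],0,0],[[0.015,0.035,0],0,0],[[0.015,0.035,0],0,0],[[0,0,0],0,0],[[0,0,0.03],0,0],[[0,0,0.03],0,0],[[0,0,0.031],0,0],[[0,0,0],0,0],[[0,0,0],0,0]]'

```text
time: 23.58
tool_pos: [0.6237, 0.0415, 0.101]
tool_rot: [3.14, 0.0, 1.722]
contact_force: [0.7, -0.5, 0.9]
opening: 0.0006
grip_force: 0.0
```

```bash
python3 -c "
from h import *
st()"
```

```text
t 23.575 xy_b mm [34.99229504  5.71438391] z 0.1010363510865298 F_b [ 0.66549507 -0.58943309]
```

Request:
carry_out --commands '[[[-0.003,0,0],0,0],[[-0.003,0,0],0,0],[[-0.003,0,0],0,0],[[-0.003,0,0],0,0],[[-0.003,0,0],0,0],[[-0.002,0,0],0,0],[[-0.001,0,0],0,0],[[-0.001,0,0],0,0],[[-0.001,0,0],0,0]]'

```text
time: 24.7
tool_pos: [0.6263, 0.0222, 0.0997]
tool_rot: [3.142, -0.0, 1.723]
contact_force: [0.2, 1.3, 0.4]
opening: 0.0007
grip_force: 0.0
```

Request:
carry_out --commands '[[[-0.0008,0,0],0,0]]'

```text
time: 24.82
tool_pos: [0.6264, 0.0214, 0.0997]
tool_rot: [3.142, -0.0, 1.723]
contact_force: [0.6, -0.4, 0.1]
opening: 0.0004
grip_force: 0.0
```

Request:
carry_out --commands '[[[-0.0008,0,0],0,0]]'

```text
time: 24.95
tool_pos: [0.6265, 0.0206, 0.0997]
tool_rot: [3.142, -0.0, 1.723]
contact_force: [0.0, -0.3, -0.3]
opening: 0.0007
grip_force: 0.0
```

Request:
carry_out --commands '[[[-0.0008,0,0],0,0]]'

```text
time: 25.08
tool_pos: [0.6267, 0.0198, 0.0997]
tool_rot: [3.142, -0.0, 1.723]
contact_force: [1.0, -0.3, 0.2]
opening: 0.0001
grip_force: 0.0
```

Request:
carry_out --commands '[[[-0.0008,0,0],0,0]]'

```text
time: 25.2
tool_pos: [0.6268, 0.019, 0.0997]
tool_rot: [3.142, -0.0, 1.723]
contact_force: [0.2, -0.8, 0.3]
opening: 0.0009
grip_force: 0.0
```

Request:
carry_out --commands '[[[-0.0008,0,0],0,0]]'

```text
time: 25.32
tool_pos: [0.6269, 0.0181, 0.0997]
tool_rot: [3.142, -0.0, 1.723]
contact_force: [-0.6, 0.1, -0.2]
opening: 0.0006
grip_force: 0.0
```

Request:
carry_out --commands '[[[-0.0007,0,0],0,0]]'

```text
time: 25.45
tool_pos: [0.627, 0.0174, 0.0997]
tool_rot: [3.142, -0.0, 1.723]
contact_force: [0.7, 0.1, -0.7]
opening: 0.0004
grip_force: 0.0
```

```bash
python3 - <<'E'
from h import *
st()
c=robot.read_camera("scene")
np.save("sc.npy",c["pixels"])
# scene compare from unobstructed? overlay for both offsets
q=np.load("q.npy");s,co=np.sin(q[2]),np.cos(q[2])
M=np.array([[co,s],[-s,co]])
for n in("large_poise","small_poise","large_notch","small_notch"):
    for t in robot.tip_of(c,n)[:1]: print(n,t["p"],M@(atz(c,t["at"],.07)[:2]-q[:2])*1e3)
E
```

```text
t 25.45 xy_b mm [ 34.69401329 -18.61720042] z 0.09974332155654426 F_b [ 0.70920715 -0.017428  ]
large_poise 0.68 [ 37.02035392 -41.68620191]
small_poise 0.68 [-39.54551207  19.16047561]
large_notch 0.53 [ 37.26427886 -51.53728345]
small_notch 0.58 [-41.06740074  30.80064146]
```

View pics/cmp_s.png

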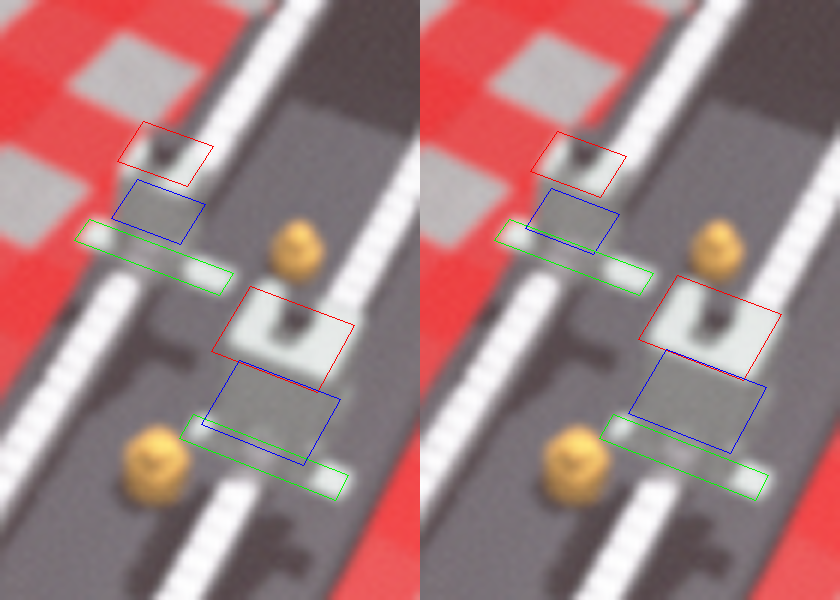

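Mechanically, the finger is already 3.8 mm past its last contact point with no touch, so the poise did jump ahead. The overlay offset is inconclusive given the calibration. I'll feel for the face in fine steps: a steep force rise means seated.

Request:
carry_out --commands '[[[-0.0005,0,0],0,0],[[0,0,0],0,0]]'

```text
time: 25.95
tool_pos: [0.6271, 0.017, 0.0997]
tool_rot: [3.141, -0.0, 1.723]
contact_force: [-0.2, 1.1, 0.2]
opening: 0.0008
grip_force: 0.0
```

Request:
carry_out --commands '[[[-0.0005,0,0],0,0],[[0,0,0],0,0]]'

```text
time: 26.2
tool_pos: [0.6272, 0.0166, 0.0997]
tool_rot: [3.142, -0.0, 1.723]
contact_force: [-0.5, 0.0, 1.0]
opening: 0.0008
grip_force: 0.2
```

Request:
carry_out --commands '[[[-0.0005,0,0],0,0],[[0,0,0],0,0]]'

```text
time: 26.45
tool_pos: [0.6273, 0.016, 0.0997]
tool_rot: [3.141, -0.0, 1.723]
contact_force: [-0.4, 1.0, 0.2]
opening: 0.0001
grip_force: 0.2
```

Request:
carry_out --commands '[[[-0.0005,0,0],0,0],[[0,0,0],0,0]]'

```text
time: 26.7
tool_pos: [0.6273, 0.0155, 0.0997]
tool_rot: [3.142, -0.0, 1.723]
contact_force: [0.6, 0.0, 0.3]
opening: 0.0006
grip_force: 0.2
```

Request:
carry_out --commands '[[[-0.0005,0,0],0,0],[[0,0,0],0,0]]'

```text
time: 26.95
tool_pos: [0.6274, 0.015, 0.0997]
tool_rot: [3.142, -0.0, 1.723]
contact_force: [-1.1, -0.1, -0.7]
opening: 0.0005
grip_force: 0.2
```

Request:
carry_out --commands '[[[-0.0004,0,0],0,0],[[0,0,0],0,0]]'

```text
time: 27.2
tool_pos: [0.6275, 0.0147, 0.0997]
tool_rot: [3.141, -0.0, 1.723]
contact_force: [-0.1, 1.8, -0.0]
opening: 0.0008
grip_force: 0.6
```

```bash
python3 - <<'E'
from h import *
st();o=robot.observe();print(o["tool_pos"],o["contact_force"],o["grip_force"])
E
```

```text
t 27.2 xy_b mm [ 34.71240258 -21.34815179] z 0.09973375912674813 F_b [0.1960557  1.78538579]
[0.62747155 0.01473279 0.09973376] [-0.07625208  1.79449878 -0.01563048] 0.5884284898638725
```

```bash
python3 - <<'E'
from h import *
np.set_printoptions(precision=1,suppress=True)
q=np.load("q.npy");s,co=np.sin(q[2]),np.cos(q[2]);M=np.array([[co,s],[-s,co]])
t=robot.read_camera("top");c=robot.read_camera("scene")
def tri(a,b):
    A=[];B=[]
    for o,d in(ray(t,a),ray(c,b)):
        d=d/np.linalg.norm(d);P=np.eye(3)-np.outer(d,d);A.append(P);B.append(P@o)
    p=np.linalg.lstsq(np.vstack(A),np.hstack(B),rcond=None)[0]
    return np.r_[M@(p[:2]-q[:2]),p[2]]*1e3, [np.linalg.norm(proj(t,p)-a),np.linalg.norm(proj(c,p)-b)]
T=lambda u,v:np.array((160+u/3.4-.35,110+v/3.4-.35)); S=lambda u,v:np.array((335+u/6-.42,190+v/6-.42))
for n,a,b in(("lknob",T(439,167),S(292,318)),("sknob",T(348,318),S(162,150)),
 ("lwing near",T(456,260),S(196,432)),("swing far",T(342,303),S(228,277)),("swing near",T(352,396),S(85,238)),("lwing far",T(445,170),S(342,482)),
 ("weight mid",T(467,288),S(156,455))): print(n,*tri(a,b))
E
```

```text
lknob [ 37.2 -44.  117.5] [np.float64(1.0890110644112496), np.float64(0.9931216212456103)]
sknob [-33.8  12.4 109.9] [np.float64(0.3013972938621041), np.float64(0.2559782572472522)]
lwing near [ 10.4 -47.6  49.3] [np.float64(0.08517728676817414), np.float64(0.07940674067087197)]
swing far [-7.5 18.1 54.5] [np.float64(0.394600568547393), np.float64(0.34749946704060286)]
swing near [-60.4  17.7  49.1] [np.float64(0.5617953134588319), np.float64(0.48443955470332684)]
lwing far [ 62.3 -47.6  52.9] [np.float64(0.04599548401786501), np.float64(0.04383225502931883)]
weight mid [ -1.6 -51.9  34.8] [np.float64(0.1352598961021594), np.float64(0.12658296617116638)]
```

The triangulation shows both knobs were still short at t=21, i.e. on the crest. The tap at t≈24.7 then likely dropped the large one in, since the face was found 5 mm further on and the second ridge is now starting to push back. I'll retreat and check with template matching on the top camera.

Request:
carry_out --commands '[[[0.005,0,0],0,0],[[0.01,0,0],0,0],[[0,0,-0.03],0,0],[[0,0,-0.03],0,0],[[0,0,-0.03],0,0],[[-0.009,-0.035,0],0,0],[[-0.009,-0.035,0],0,0],[[-0.033,-0.031,0],0,0],[[-0.033,-0.031,0],0,0],[[-0.033,-0.031,0],0,0],[[-0.033,-0.031,0],0,0],[[-0.033,-0.031,0],0,0],[[-0.033,-0.031,0],0,0],[[-0.033,-0.031,0],0,0],[[-0.033,-0.031,0],0,0],[[0,0,0],0,0],[[0,0,0],0,0]]'

```text
time: 29.42
tool_pos: [0.3538, -0.2968, 0.1897]
tool_rot: [3.141, -0.0, 1.722]
contact_force: [0.5, 0.3, 1.0]
opening: 0.0006
grip_force: 0.0
```

```bash
cat > m.py <<'E'
from h import *
np.set_printoptions(precision=2,suppress=True)
q=np.load("q.npy");s,co=np.sin(q[2]),np.cos(q[2]);M=np.array([[co,s],[-s,co]])
c=robot.read_camera("top"); save(c,"cur.png",(160,110,390,280),3.4); cur=cv2.imread("pics/cur.png"); old=cv2.imread("pics/t5.png")
cal=lambda u,v,z:(M@(atz(c,(160+u/3.4-.35,110+v/3.4-.35),z)[:2]-q[:2])*1e3)
for n,u,v,h,z in(("large",441,175,32,.115),("small",348,325,24,.107)):
    R=cv2.matchTemplate(cur[v-h-30:v+h+30,u-h-50:u+h+50],old[v-h:v+h,u-h:u+h],cv2.TM_CCOEFF_NORMED)
    _,mx,_,(x,y)=cv2.minMaxLoc(R); print(n,mx,"shift px",x-50,y-30,"mm",cal(u+x-50,v+y-30,z)-cal(u,v,z))
E
python3 m.py
```

```text
large 0.9489818811416626 shift px 12 -1 mm [-0.19 -6.22]
small 0.9999085664749146 shift px 0 0 mm [0. 0.]
```

The large poise moved 6.2 mm into its notch and the small one still sits on its crest. Now a small nudge for the small poise.

Request:
carry_out --commands '[[[0.033,0.031,0],0,0],[[0.033,0.031,0],0,0],[[0.033,0.031,0],0,0],[[0.033,0.031,0],0,0],[[0.033,0.031,0],0,0],[[0.033,0.031,0],0,0],[[0.033,0.031,0],0,0],[[0.033,0.031,0],0,0],[[0,0,0],0,0],[[0,0,0.03],0,0],[[0,0,0.03],0,0],[[0,0,0.029],0,0],[[0,0,0],0,0],[[0,0,0],0,0]]'

```text
time: 31.22
tool_pos: [0.5591, 0.0011, 0.1018]
tool_rot: [3.14, 0.0, 1.723]
contact_force: [-0.3, -0.4, -0.1]
opening: 0.0006
grip_force: 0.0
```

```bash
python3 -c "
from h import *
st()"
```

```text
t 31.225 xy_b mm [-34.90685241 -24.47627513] z 0.10182552020383437 F_b [-0.3985027  -0.32541769]
```

Request:
carry_out --commands '[[[0.003,0,0],0,0],[[0.003,0,0],0,0],[[0.003,0,0],0,0],[[0.002,0,0],0,0],[[0.001,0,0],0,0],[[0.001,0,0],0,0],[[0.001,0,0],0,0],[[0.001,0,0],0,0]]'

```text
time: 32.22
tool_pos: [0.5564, 0.0159, 0.1007]
tool_rot: [-3.142, -0.0, 1.723]
contact_force: [0.6, -0.7, 0.2]
opening: 0.0006
grip_force: 0.0
```

Request:
carry_out --commands '[[[0.0006,0,0],0,0],[[0.0006,0,0],0,0]]'

```text
time: 32.48
tool_pos: [0.5562, 0.0171, 0.1007]
tool_rot: [3.142, -0.0, 1.723]
contact_force: [-0.6, -0.3, -0.6]
opening: 0.0004
grip_force: 0.0
```

Request:
carry_out --commands '[[[0.0006,0,0],0,0],[[0.0006,0,0],0,0]]'

```text
time: 32.72
tool_pos: [0.5561, 0.0183, 0.1007]
tool_rot: [3.142, -0.0, 1.723]
contact_force: [0.1, 0.3, 0.6]
opening: 0.0002
grip_force: 0.0
```

```bash
cat > m2.py <<'E'
from h import *
np.set_printoptions(precision=2,suppress=True)
q=np.load("q.npy");s,co=np.sin(q[2]),np.cos(q[2]);M=np.array([[co,s],[-s,co]])
W=lambda x,y,z:np.array([q[0]+(co*x-s*y)/1e3,q[1]+(s*x+co*y)/1e3,z/1e3])
c=robot.read_camera("scene");k=4
up=lambda im:cv2.resize(im,None,fx=k,fy=k,interpolation=cv2.INTER_CUBIC)
cur=up(c["pixels"]);old=up(np.load("sc.npy"))
for n,P,D in(("large",W(35,-60,90),W(35,-66,90)),("small",W(-35,1,88),W(-35,7,88))):
    # template: front (-y) face region, incl. lower edge
    u,v=np.int32(proj(c,P)*k); h=40
    R=cv2.matchTemplate(cur[v-h-50:v+h+50,u-h-50:u+h+50],old[v-h:v+h,u-h:u+h],cv2.TM_CCOEFF_NORMED)
    _,mx,_,(x,y)=cv2.minMaxLoc(R);d=(proj(c,D)-proj(c,P))*k/6
    print(n,mx,"shift",x-50,y-50,"mm along push",np.dot([x-50,y-50],d)/np.dot(d,d))
E
python3 m2.py
```

```text
large 0.8382589221000671 shift -4 1 mm along push 1.7816462534638997
small 0.4663953483104706 shift -1 0 mm along push -0.3746550764881869
```

Request:
carry_out --commands '[[[-0.005,0,0],0,0],[[-0.011,0,0],0,0],[[0,0,-0.03],0,0],[[0,0,-0.03],0,0],[[0,0,-0.029],0,0],[[-0.033,-0.031,0],0,0],[[-0.033,-0.031,0],0,0],[[-0.033,-0.031,0],0,0],[[-0.033,-0.031,0],0,0],[[-0.033,-0.031,0],0,0],[[-0.033,-0.031,0],0,0],[[-0.033,-0.031,0],0,0],[[-0.033,-0.031,0],0,0],[[0,0,0],0,0],[[0,0,0],0,0]]'

```text
time: 34.65
tool_pos: [0.3532, -0.2961, 0.1897]
tool_rot: [3.141, -0.0, 1.722]
contact_force: [-0.7, -0.2, -0.0]
opening: 0.0003
grip_force: 0.0
```

```bash
python3 m.py; python3 m2.py
```

```text
large 0.9489893913269043 shift px 12 -1 mm [-0.19 -6.22]
small 0.9550962448120117 shift px -8 1 mm [-0.03  4.11]
large 0.6574071049690247 shift -5 -2 mm along push 0.47882692167542423
small 0.6942160129547119 shift 1 0 mm along push 0.3746550764881869
```

Both are in. The small one rests about 1 mm short, so I'll give it a gentle 1 mm nudge to centre it.

Request:
carry_out --commands '[[[0.033,0.031,0],0,0],[[0.033,0.031,0],0,0],[[0.033,0.031,0],0,0],[[0.033,0.031,0],0,0],[[0.033,0.031,0],0,0],[[0.033,0.031,0],0,0],[[0.033,0.031,0],0,0],[[0.033,0.031,0],0,0],[[0,0,0],0,0],[[0,0,0.03],0,0],[[0,0,0.03],0,0],[[0,0,0.029],0,0],[[0,0,0],0,0],[[0.004,0,0],0,0],[[0.004,0,0],0,0],[[0.004,0,0],0,0],[[0.002,0,0],0,0],[[0.001,0,0],0,0],[[0,0,0],0,0]]'

```text
time: 37.12
tool_pos: [0.5562, 0.0174, 0.1007]
tool_rot: [3.142, -0.0, 1.723]
contact_force: [-0.1, 0.3, 0.0]
opening: 0.0002
grip_force: 0.0
```

Request:
carry_out --commands '[[[0.0008,0,0],0,0],[[0.0008,0,0],0,0],[[0.0008,0,0],0,0],[[0,0,0],0,0]]'

```text
time: 37.62
tool_pos: [0.5559, 0.0197, 0.1007]
tool_rot: [-3.142, -0.0, 1.723]
contact_force: [0.7, 0.5, 0.0]
opening: 0.0005
grip_force: 0.0
```

Request:
carry_out --commands '[[[0.0005,0,0],0,0]]'

```text
time: 37.75
tool_pos: [0.5558, 0.0202, 0.1007]
tool_rot: [3.142, -0.0, 1.723]
contact_force: [-0.3, -0.8, -0.1]
opening: 0.0004
grip_force: 0.0
```

Request:
carry_out --commands '[[[0.0005,0,0],0,0]]'

```text
time: 37.88
tool_pos: [0.5557, 0.0207, 0.1007]
tool_rot: [3.142, -0.0, 1.723]
contact_force: [-0.2, 0.2, -0.1]
opening: 0.0005
grip_force: 0.0
```

Request:
carry_out --commands '[[[0.0005,0,0],0,0]]'

```text
time: 38.0
tool_pos: [0.5556, 0.0212, 0.1007]
tool_rot: [3.142, -0.0, 1.723]
contact_force: [0.2, -0.4, 0.1]
opening: 0.0007
grip_force: 0.0
```

Request:
carry_out --commands '[[[0.0005,0,0],0,0]]'

```text
time: 38.12
tool_pos: [0.5556, 0.0216, 0.1007]
tool_rot: [3.142, 0.0, 1.723]
contact_force: [0.4, -1.1, 0.2]
opening: 0.0003
grip_force: 0.3
```

Request:
carry_out --commands '[[[0.0005,0,0],0,0]]'

```text
time: 38.25
tool_pos: [0.5555, 0.0221, 0.1007]
tool_rot: [3.142, 0.0, 1.723]
contact_force: [0.3, -0.1, -0.2]
opening: 0.0007
grip_force: 0.3
```

Request:
carry_out --commands '[[[-0.005,0,0],0,0],[[-0.015,0,0],0,0],[[0,0,-0.03],0,0],[[0,0,-0.03],0,0],[[0,0,-0.029],0,0],[[-0.033,-0.031,0],0,0],[[-0.033,-0.031,0],0,0],[[-0.033,-0.031,0],0,0],[[-0.033,-0.031,0],0,0],[[-0.033,-0.031,0],0,0],[[-0.033,-0.031,0],0,0],[[-0.033,-0.031,0],0,0],[[-0.033,-0.031,0],0,0],[[0,0,0],0,0],[[0,0,0],0,0]]'

```text
time: 40.12
tool_pos: [0.3531, -0.2963, 0.1897]
tool_rot: [3.141, -0.0, 1.722]
contact_force: [0.4, 0.3, -0.1]
opening: 0.0
grip_force: 0.0
```

```bash
python3 m.py; python3 -c "
from h import *
print(robot.hand_in())"
```

```text
large 0.9488959312438965 shift px 12 -1 mm [-0.19 -6.22]
small 0.9648303389549255 shift px -9 1 mm [0.03 4.62]
the job is handed in; nothing more can be done
None
```

I handed the job in at about 40 s of the 67 s: by force feel and top-camera matching, both poises dropped into their notches, the large one first, but no verdict came back. Each needed a second light nudge off its first ridge, and push forces read at most about 7.6 N.

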